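# Hang the yellow ear defenders on the rail and slide them under the shelf

### The arm

A 7-joint arm with a two-finger parallel gripper is mounted at the origin on the work surface. World frame = base frame: x ahead of the robot, y to its left, z up, the work surface at z = 0. Lengths are in m, angles in rad, forces in N, time in s.
With the tool pointing down it reaches from about 0.4 to 0.85 m from the base axis. Payload 10.4 kg.
Tool frame: the origin (TCP) lies midway between the tips of the shut fingers; the grasp point (between the pads) lies 19 mm behind it; z points along the fingers, y is the line along which they close (so a half turn about z gives the same grasp; the last joint's range is limited). The gripper opens to 85 mm and grips with 20 to 120 N. Pads are 22 mm wide; open, the fingers measure 114 mm over their backs; the gripper's body (76 mm by 85 mm) begins 54 mm behind the grasp point. The pads swing forward as they close: fully open they stand 13 mm farther back than shut.
Start: joints at [1.274, 0.332, -0.065, 1.46, 0.022, 1.35, -0.088], TCP at [0.169, -0.602, 0.231] pointing down, gripper open.
Joint ranges: [-2.6, 2.6], [-0.5, 2.12], [-1.47, 1.34], [0.16, 2.42], [-1.27, 4.41], [0.06, 2.06], [-2.6, 2.6]. Speed limits (rad/s): [2.22, 2.22, 2.79, 2.79, 3.14, 3.14, 3.14].

### API

Orientations are given as a unit quaternion [x, y, z, w].
In Python, from workcell import get_obs, camera, camera_params, hand_in gives the robot as it stands.
- The arm moves only by the tool carry_out, never from a script. Its argument "commands" is a list that holds one entry, the list of rows, each a list of 6 numbers: the shift along the tool's x, y, z in units of 40 mm (1.0 is 40 mm), then the turn, a rotation vector about the tool's x, y, z in units of 6 degrees (1.0 is 6 degrees). In form: [[[x, y, z, ax, ay, az], ...]]. A call has 1 to 20 rows; each row shifts and turns the commanded pose from where the row before left it, along the tool's axes as they then stand; what a row does not reach is not made up. A row lasts 1/12 s, in which the tool goes at most 41.7 mm and 7.16 degrees, less where a joint would pass 70% of its speed; a pose out of reach is approached as far as the arm can. A call is refused whole if a number of a shift passes 1 or a number of a turn 1, either way. A call with a gripper value outside its range is refused whole. "hand" is the closure, from -1 (fully open) to 1 (shut), set as the call begins (left out, the last holds). The fingers move at their own pace and stop on an object; "force" is the grip in N (left out, the last holds). Time passes only in rows, so rows that do not move let the fingers close. It gives the time, the measured TCP pose, the force, the opening and the grip force at its end, in the units of the state.
- get_obs(): the state, without advancing time (a new reading comes with each control period).
- camera(name): name is "scene" or "top"; returns the picture (400x640x3 uint8, red, green, blue); there is no depth.
- camera_params(name): a dict with "mtx" (3x3 intrinsics, pixels), "R" (3x3) and "t" (3): a world point X has camera coordinates R X + t. Camera axes: x right, y down, z forward; pixel columns grow to the right and rows downward; lengths in m; the calibration is good to about 2 mm. A picture is of the moment at which its call begins. camera_params takes no time and is no camera call.
- hand_in(): hands the job in; it is judged then, once.
The state is a dict: "clock": time; "joint_pos": joint angles; "joint_velocities": joint speeds; "tau": joint torques, N m; "position": TCP position; "ee_rot": TCP orientation; "ft_force": force on the tool from outside, world axes, zero at the start; "torque": the same for the moment, N m; "grip_width": opening from 0.0 (shut) to 1.0 (fully open); "grasp_force": force on a finger pad.
Only numpy, scipy, OpenCV 4.12 (cv2) and the standard library are available. Lean on these libraries where they do the work, as an engineer would, in place of code of your own. Each camera call takes 0.05 s, during which the arm holds its last target. There are 200 camera calls.

### The job

Hang the yellow ear defenders by their headband over the open part of the rack's rail, one cup on each side, lowering them on rather than dropping them, and let go. Then push them along the rail until the whole width of the headband is under the little shelf, still hanging on the rail. Leave the red ear defenders and everything else on the bench where it is.

Things in the scene. Friction and masses are not known exactly. Their poses are not given: they have to be found in the camera images.
- ear_yellow: Yellow ear defenders, rigid, standing on their cups; 144 x 60 x 145 mm (x, y, z), 0.2 to 0.4 kg. Origin: centre of the underside; z up, x from cup to cup, y across the headband's width. Cups: z 0 to 80 mm, y +-30 mm, |x| 26 (inner faces, 52 mm gap) to 72 mm. Headband: arch in the xz plane, 40 mm wide in y, inner radius 62 mm about z = 67 mm, 10 mm thick; coloured crown pad 16 mm thick.
- ear_yellow_crown (a point): Middle of the underside of the yellow headband's crown pad, (0, 0, 129) mm in the ear defenders' frame, same axes; it rests on the rail. The pad (|x| below 26 mm) is 16 mm thick here: its top is 16 mm above, its flat sides 20 mm to either side in y.
- ear_red: Red ear defenders, same shape, size and frame as the yellow ones, standing on the bench. To be left alone.
- rack: Plywood rack fixed to the bench; origin: centre of its underside, y along the rail, z up. Base board 150 x 372 x 12 mm. Rail: 20 mm steel bar along y at x = 0, its top 165 mm up, from an upright at y = -171 mm (60 mm wide, 165 mm high) to an end panel at y = +171 mm (130 mm wide). Brown shelf with a red edge above the rail's +y part.
- rail_open (a point): Point on top of the rail in the middle of its open part, (0, -55, 165) mm in the rack's frame, same axes. The rail is open from above from y = -171 to +48 mm of the rack's frame.
- shelf_edge (a point): Point on top of the rail right below the shelf's red edge, (0, 50, 165) mm in the rack's frame, same axes: +y leads along the rail under the shelf. The shelf starts 2 mm before this point, reaches 135 mm past it, spans x +-70 mm; its underside is 50 mm and its top 62 mm above the rail's top.
- spray_orange: Can with an orange label, 64 mm across, 170 mm tall, upright; origin under its centre. Bystander.
- spray_white: Can with a white label, 64 mm across, 170 mm tall, upright; origin under its centre. Bystander.
- jar: Squat jar, 76 mm across, 100 mm tall, upright; origin under its centre. Bystander.
- hammer: Hammer lying on the bench along its x axis, 260 mm long, 26 mm high; origin under its middle, head at +x. Bystander.
- wrench: Steel wrench lying on the bench along its x axis, about 180 mm long, 8 mm high; origin under its middle. Bystander.
There are look-alikes about, which are no part of the job. There is more than one size of the ear_yellow; the job needs the middle-sized.

How it is judged:
On the way:
1. the yellow ear defenders hang on the open part of the rail, their headband not under the shelf, and no finger holds them (x of ear_yellow_crown in the frame of shelf_edge between -0.03 and 0.03 m and z of ear_yellow_crown in the frame of shelf_edge between -0.008 and 0.012 m and angle between ear_yellow's own z axis and vertical below 0.3 rad and angle between the y axis of ear_yellow and the y axis of rack, either way round below 0.4 rad and contact force between ear_yellow and rack above 0.5 N and y of ear_yellow_crown in the frame of shelf_edge below -0.018 m and contact force between the fingers and ear_yellow below 0.05 N), for 0.3 s.
At the end, for the whole second after the job is handed in: The yellow ear defenders hang on the rail by the headband's crown (within 30 mm of its middle, touching height to 10 mm), upright to 0.3 rad, in line with the rail to 0.4 rad, at rest (under 0.05 m/s), the headband's middle at least 18 mm past the shelf edge: its whole width under the shelf (x of ear_yellow_crown in the frame of shelf_edge between -0.03 and 0.03 m and z of ear_yellow_crown in the frame of shelf_edge between -0.008 and 0.012 m and angle between ear_yellow's own z axis and vertical below 0.3 rad and angle between the y axis of ear_yellow and the y axis of rack, either way round below 0.4 rad and contact force between ear_yellow and rack above 0.5 N and y of ear_yellow_crown in the frame of shelf_edge above 0.018 m and linear speed of ear_yellow below 0.05 m/s).
It fails at once if the yellow ear defenders are dropped or thrown (moving faster than 0.7 m/s with no finger on them) (linear speed of ear_yellow above 0.7 m/s and contact force between the fingers and ear_yellow below 0.05 N).
It fails at once if the red ear defenders or another loose thing is moved more than 40 mm, or an upright one is tipped over (distance of any of ear_red, spray_orange, spray_white, jar, hammer, wrench from where it was at the start of the episode above 0.04 m or angle between any of ear_red, spray_orange, spray_white, jar's own z axis and vertical above 0.5 rad).
It also fails if it takes over 58 s, if anything falls off the work surface, if the arm or the gripper's body presses on something with over 40 N, if the wrist force passes 120 N, or if a joint passes its speed limit or range.

## Working session

There is one attempt and no reset: what is moved stays moved. The work goes in short steps, Python scripts to look and compute and a tool call to move; the robot and the scene stay as the last step left them, time stands still between calls to the robot, and variables do not carry over. Pictures are saved under pics/ and viewed, at most 10 in all, crops included, and the job is handed in when it is done.

Besides the shell and the picture viewer there is one more tool, called after "Call:" as a command line: name --argument value ..., lists and objects as JSON in quotes. carry_out: Moves the arm, as the interface text tells. Its arguments: {"type":"object","properties":{"commands":{"type":"array"},"hand":{"type":"number"},"force":{"type":"number"}},"required":["commands"]}

```bash
mkdir -p pics
python3 - <<'E'
from workcell import *
import cv2,numpy as np
o=get_obs();print({k:np.round(v,3) for k,v in o.items()})
for n in("scene","top"):
    cv2.imwrite(f"pics/{n}0.png",camera(n)[:,:,::-1]);p=camera_params(n)
    print(n,np.round(p["mtx"],1).tolist(),np.round(p["R"],3).tolist(),np.round(-np.array(p["R"]).T@p["t"],3))
E
```

```text
{'clock': np.float64(0.0), 'joint_pos': array([ 1.274,  0.333, -0.065,  1.461,  0.022,  1.35 , -0.089]), 'joint_velocities': array([-0.   , -0.001, -0.001, -0.   ,  0.   , -0.001,  0.   ]), 'tau': array([-0.0000e+00, -6.2543e+01,  4.9000e-02, -3.9161e+01,  1.6000e-02,
        1.0000e-02, -0.0000e+00]), 'position': array([ 0.169, -0.601,  0.231]), 'ee_rot': array([ 0.991,  0.136, -0.   , -0.001]), 'ft_force': array([-0.189,  0.261,  0.724]), 'torque': array([ 0.004,  0.045, -0.031]), 'grasp_force': np.float64(0.0), 'grip_width': np.float64(1.0)}
scene [[414.8, 0.0, 315.8], [0.0, 414.8, 204.2], [0.0, 0.0, 1.0]] [[0.679, 0.734, 0.01], [0.57, -0.518, -0.638], [-0.463, 0.439, -0.77]] [ 1.141 -0.531  1.141]
top [[414.1, 0.0, 316.2], [0.0, 414.1, 195.4], [0.0, 0.0, 1.0]] [[0.025, -1.0, 0.006], [-0.983, -0.026, -0.183], [0.184, -0.001, -0.983]] [0.281 0.031 1.432]
```

View pics/scene0.png

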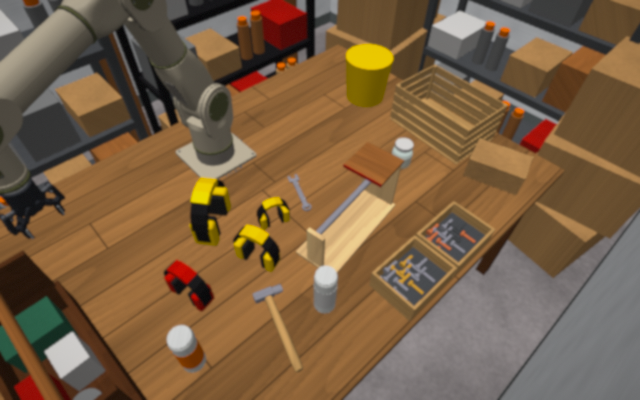

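View pics/top0.png

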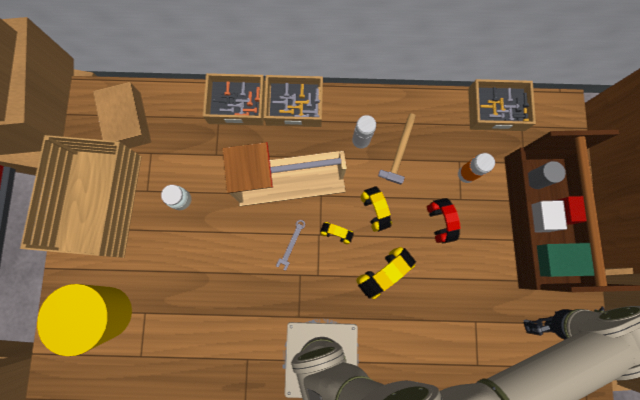

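The pictures show three yellow sets. In the top view the small one is at (337,233), the middle one at (377,208) and the large one at (388,273). Red is at (444,220). The rail runs from about (342,160) to (272,167), and the shelf is at (247,167). Next I'll measure these.

```bash
cat > h.py <<'E'
from workcell import *
import cv2,numpy as np
P={n:{k:np.array(v) for k,v in camera_params(n).items()} for n in("scene","top")}
def ray(n,uv):
    p=P[n];d=p["R"].T@np.linalg.inv(p["mtx"])@[uv[0],uv[1],1.];return -p["R"].T@p["t"],d/np.linalg.norm(d)
def plane(n,uv,z):
    c,d=ray(n,uv);return c+d*(z-c[2])/d[2]
def tri(a,b):
    c1,d1=ray("top",a);c2,d2=ray("scene",b)
    s,t=np.linalg.lstsq(np.c_[d1,-d2],c2-c1,rcond=None)[0]
    x,y=c1+s*d1,c2+t*d2;return (x+y)/2,np.linalg.norm(x-y)
def proj(n,X):
    p=P[n];q=p["mtx"]@(p["R"]@X+p["t"]);return q[:2]/q[2]
def ymask(im):
    h=cv2.cvtColor(im,cv2.COLOR_RGB2HSV);return cv2.inRange(h,(22,150,90),(34,255,255))
def blobs(m,lo=60):
    cs=cv2.findContours(m,cv2.RETR_EXTERNAL,cv2.CHAIN_APPROX_NONE)[0];return [c for c in cs if cv2.contourArea(c)>lo]
E
python3 - <<'E'
from h import *
for n in P:
    im=camera(n)
    for c in blobs(ymask(im)):
        r=cv2.minAreaRect(c);b=cv2.boxPoints(r)
        print(n,np.round(r[0]),np.round(r[1]),cv2.contourArea(c),[np.round(plane(n,q,.145)[:2],3).tolist() for q in b])
im=cv2.imread("pics/top0.png");A=cv2.resize(im[125:305,215:435],None,fx=3.5,fy=3.3,interpolation=2)
cv2.imwrite("pics/a.png",A[:600,:800])
im=cv2.imread("pics/scene0.png");A=cv2.resize(im[130:290,180:420],None,fx=3.3,fy=3.3,interpolation=2)
cv2.imwrite("pics/b.png",A)
E
```

```text
scene [268. 262.] [20.  8.] 128.0 [[0.57, -0.199], [0.582, -0.178], [0.638, -0.21], [0.627, -0.23]]
scene [205. 234.] [27. 25.] 214.0 [[0.343, -0.294], [0.374, -0.228], [0.465, -0.269], [0.434, -0.331]]
scene [252. 236.] [26. 47.] 587.5 [[0.46, -0.248], [0.458, -0.104], [0.549, -0.122], [0.546, -0.259]]
scene [278. 207.] [32. 18.] 248.5 [[0.429, -0.097], [0.4, -0.037], [0.51, -0.019], [0.535, -0.078]]
scene [212. 192.] [41. 28.] 667.5 [[0.271, -0.251], [0.179, -0.174], [0.297, -0.096], [0.381, -0.177]]
scene [370.  74.] [63. 49.] 2413.0 [[-0.072, 0.782], [0.067, 0.963], [0.383, 0.607], [0.263, 0.457]]
top [ 82. 315.] [69. 97.] 5034.5 [[0.16, 0.9], [0.298, 0.659], [0.121, 0.544], [-0.01, 0.781]]
top [362. 278.] [ 7. 13.] 67.0 [[0.267, -0.095], [0.288, -0.13], [0.271, -0.141], [0.249, -0.106]]
top [392. 268.] [27. 43.] 728.5 [[0.286, -0.132], [0.376, -0.231], [0.317, -0.285], [0.228, -0.186]]
top [337. 233.] [30. 14.] 208.0 [[0.4, 0.014], [0.441, -0.0], [0.412, -0.088], [0.37, -0.073]]
top [377. 202.] [35. 20.] 368.0 [[0.523, -0.104], [0.566, -0.15], [0.485, -0.222], [0.443, -0.176]]
```

View pics/a.png

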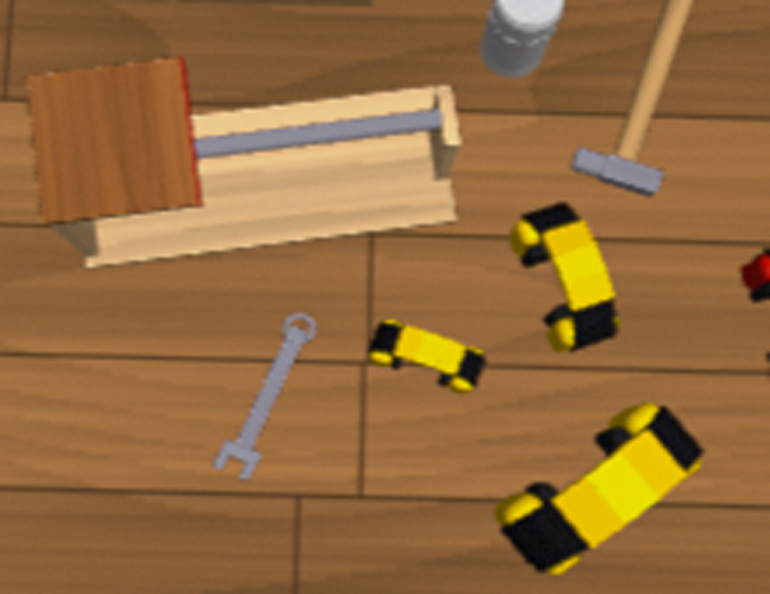

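View pics/b.png

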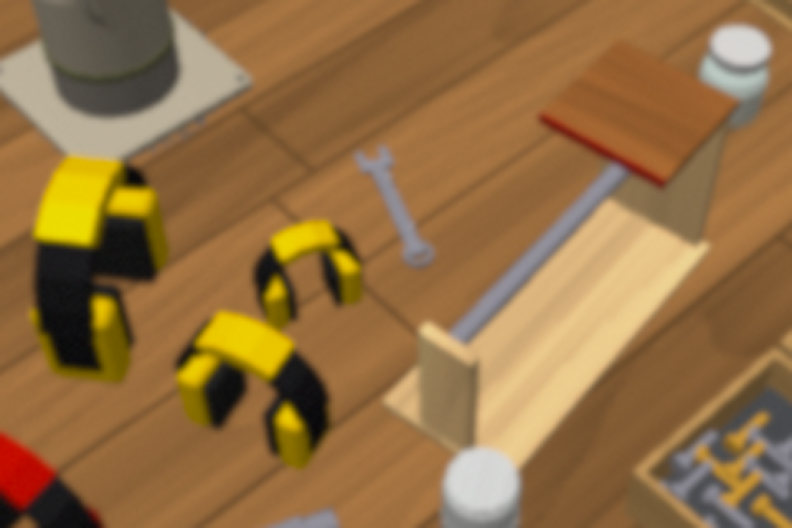

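Run:
```python
from h import *
T=lambda u,v:(215+(u+.5)/3.5-.5,125+(v+.5)/3.3-.5); S=lambda u,v:(180+(u+.5)/3.3-.5,130+(v+.5)/3.3-.5)
pr=lambda n,x:print(n,np.round(x,4))
pad=[plane("top",T(*q),.140) for q in((545,232),(583,220),(613,295),(570,312))]
pr("pad",np.array(pad));pr("padc",np.mean(pad,0))
sc=[plane("scene",S(*q),.140) for q in((222,312),(195,350),(263,376),(295,348))]
pr("pad scene",np.array(sc));pr("c",np.mean(sc,0))
sh=[plane("top",T(*q),.227) for q in((183,58),(200,206),(45,222),(30,75))]
pr("shelf",np.array(sh)); pr("edge mid",(sh[0]+sh[1])/2); d=(sh[3]+sh[2]-sh[0]-sh[1])/2;pr("d",[*d,np.linalg.norm(d),np.arctan2(d[1],d[0])])
r=[plane("top",T(*q),.165) for q in((197,147),(440,120))];pr("rail",np.array(r));e=r[0]-r[1];pr("dir",np.arctan2(e[1],e[0]))
r=[plane("scene",S(*q),.165) for q in((620,170),(456,335))];pr("railS",np.array(r));e=r[0]-r[1];pr("dir",np.arctan2(e[1],e[0]))
s=[plane("scene",S(*q),.227) for q in((540,118),(663,184),(738,102),(620,40))];pr("shelfS",np.array(s))
u=[plane("scene",S(*q),.165) for q in((420,328),(478,362))];pr("upS",np.array(u))
u=[plane("top",T(*q),.165) for q in((455,88),(460,145))];pr("upT",np.array(u))
for n,uv,h in(("orange",(483,160),.17),("white",(367,124),.17)):pr(n,plane("top",uv,h))
pr("hammerhead",plane("top",(392,177),.02));pr("redtop",plane("top",(448,220),.14))
```

```text
pad [[ 0.5282 -0.1423  0.14  ]
 [ 0.5409 -0.1769  0.14  ]
 [ 0.4686 -0.2037  0.14  ]
 [ 0.4513 -0.1649  0.14  ]]
padc [ 0.4973 -0.172   0.14  ]
pad scene [[ 0.4566 -0.1676  0.14  ]
 [ 0.4745 -0.2107  0.14  ]
 [ 0.5374 -0.1832  0.14  ]
 [ 0.5327 -0.1436  0.14  ]]
c [ 0.5003 -0.1763  0.14  ]
shelf [[0.6658 0.1832 0.227 ]
 [0.5276 0.1622 0.227 ]
 [0.5094 0.2925 0.227 ]
 [0.646  0.3143 0.227 ]]
edge mid [0.5967 0.1727 0.227 ]
d [-0.019   0.1307 -0.      0.1321  1.7151]
rail [[ 0.5976  0.1742  0.165 ]
 [ 0.6301 -0.0439  0.165 ]]
dir 1.7189
railS [[ 0.5947  0.2123  0.165 ]
 [ 0.6321 -0.0401  0.165 ]]
dir 1.7178
shelfS [[0.5335 0.1584 0.227 ]
 [0.6673 0.1812 0.227 ]
 [0.6451 0.3135 0.227 ]
 [0.5099 0.2946 0.227 ]]
upS [[ 0.6052 -0.0584  0.165 ]
 [ 0.666  -0.0456  0.165 ]]
upT [[ 0.6623 -0.057   0.165 ]
 [ 0.606  -0.0623  0.165 ]]
orange [ 0.6443 -0.4941  0.17  ]
white [ 0.7537 -0.1272  0.17  ]
hammerhead [ 0.6172 -0.2342  0.02  ]
redtop [ 0.4546 -0.3868  0.14  ]
```

The top and scene views agree:
- **Ear:** crown at (0.4985, -0.174), with its x axis at yaw 0.33.
- **Rack:** +y direction at 1.717 rad, shelf edge at (0.598, 0.174), rail_open at (0.613, 0.071).

I'll move above the middle-sized set now.

Call:
carry_out --commands '[[[0,0,-0.5,0,0,0],[0.68,-0.5,0,0,0,0],[0.68,-0.5,0,0,0,0],[0.68,-0.5,0,0,0,0],[0.68,-0.5,0,0,0,0],[0.68,-0.5,0,0,0,0],[0.68,-0.5,0,0,0,0],[0.68,-0.5,0,0,0,0],[0.68,-0.5,0,0,0,0],[0.68,-0.5,0,0,0,0],[0.68,-0.5,0,0,0,0],[0.68,-0.5,0,0,0,0],[0.68,-0.5,0,0,0,0],[0.68,-0.5,0,0,0,0],[0.68,-0.5,0,0,0,0],[0.68,-0.5,0,0,0,0],[0.6,-0.5,0,0,0,-0.5],[0,0,0,0,0,0],[0,0,0,0,0,0]]]' --hand -1 --force 60

```text
clock: 1.78
position: [0.4991, -0.175, 0.2511]
ee_rot: [0.986, 0.164, -0.0, -0.0]
ft_force: [-0.1, 0.1, -0.7]
grip_width: 1.0
grasp_force: 0.0
```

```bash
cat >> h.py <<'E'
from scipy.spatial.transform import Rotation as Ro
def go(xyz,yaw,tilt=0):
    """target: tool y along heading yaw when pointing down, then tilt about tool x; prints tool-frame shift (units) and turn (units)"""
    o=get_obs();R=Ro.from_quat(o["ee_rot"])
    y=np.array([np.cos(yaw),np.sin(yaw),0]);z=np.array([0,0,-1.]);x=np.cross(y,z)
    G=Ro.from_matrix(np.c_[x,y,z])*Ro.from_rotvec([tilt,0,0])
    print("t %.2f"%o["clock"],"pos",np.round(o["position"],4),"F",np.round(o["ft_force"],2),"grip",np.round([o["grip_width"],o["grasp_force"]],3))
    print("shift units",np.round(R.inv().apply(np.array(xyz)-o["position"])/.04,2),"turn units",np.round((R.inv()*G).as_rotvec()/np.radians(6),2),"j",np.round(o["joint_pos"],2))
E
python3 - <<'E'
from h import *
go([.4985,-.174,.127],1.9-np.pi)
a=cv2.resize(camera("top")[150:290,300:460],None,fx=3.75,fy=3.75)[:,:,::-1]
b=cv2.resize(camera("scene")[140:280,180:260+60],None,fx=3.75,fy=3.75)[:,:,::-1]
cv2.imwrite("pics/c.png",cv2.resize(np.hstack([a,b]),(800,373)))
E
```

```text
t 1.78 pos [ 0.4991 -0.175   0.2511] F [-0.09  0.1  -0.67] grip [1. 0.]
shift units [-0.01 -0.03  3.1 ] turn units [-0.01 -0.    0.01] j [ 0.7   0.14 -0.49  1.66  0.07  1.35 -1.04]
```

View pics/c.png

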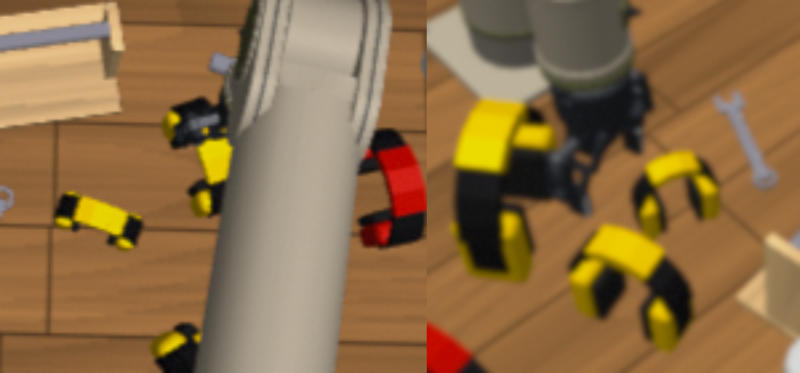

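The gripper is above the middle set: the yellow crown is at (215,160) in the left crop and (628,250) in the right. I'll descend and grip.

Call:
carry_out --commands '[[[0,0,0.6,0,0,0],[0,0,0.6,0,0,0],[0,0,0.6,0,0,0],[0,0,0.6,0,0,0],[0,0,0.4,0,0,0],[0,0,0.3,0,0,0],[0,0,0,0,0,0],[0,0,0,0,0,0]]]'

```text
clock: 2.55
position: [0.4981, -0.1776, 0.1275]
ee_rot: [0.987, 0.162, -0.0, -0.0]
ft_force: [0.0, -0.5, 0.8]
grip_width: 1.0
grasp_force: 0.0
```

Call:
carry_out --commands '[[[0,0,0,0,0,0],[0,0,0,0,0,0],[0,0,0,0,0,0],[0,0,0,0,0,0],[0,0,0,0,0,0],[0,0,0,0,0,0],[0,0,0,0,0,0],[0,0,0,0,0,0],[0,0,0,0,0,0],[0,0,0,0,0,0],[0,0,0,0,0,0],[0,0,0,0,0,0]]]' --hand 1 --force 60

```text
clock: 3.55
position: [0.4989, -0.1767, 0.1285]
ee_rot: [0.987, 0.163, 0.001, 0.0]
ft_force: [-2.6, 2.0, 7.5]
grip_width: 0.456
grasp_force: 59.4
```

Call:
carry_out --commands '[[[0,0,-0.1,0,0,0],[0,0,-0.2,0,0,0],[0,0,-0.3,0,0,0],[0,0,-0.4,0,0,0],[0,0,-0.5,0,0,0],[0,0,-0.5,0,0,0],[0,0,-0.5,0,0,0],[0,0,-0.5,0,0,0],[0,0,-0.5,0,0,0],[0,0,-0.5,0,0,0],[0,0,-0.5,0,0,0],[0,0,-0.3,0,0,0],[0,0,-0.2,0,0,0],[0,0,-0.1,0,0,0],[0,0,0,0,0,0],[0,0,0,0,0,0]]]'

```text
clock: 4.88
position: [0.4981, -0.1767, 0.3305]
ee_rot: [0.987, 0.162, -0.001, -0.0]
ft_force: [-0.5, 0.4, -4.0]
grip_width: 0.454
grasp_force: 60.1
```

Run:
```python
from h import *
go([.613,.0706,.33],1.717-np.pi)
a=cv2.resize(camera("top")[130:270,300:460],None,fx=3.75,fy=3.75)[:,:,::-1]
b=cv2.resize(camera("scene")[100:240,180:340],None,fx=3.75,fy=3.75)[:,:,::-1]
cv2.imwrite("pics/d.png",cv2.resize(np.hstack([a,b]),(800,350)))
```

```text
t 4.88 pos [ 0.4981 -0.1767  0.3305] F [-0.52  0.43 -4.01] grip [ 0.454 60.113]
shift units [ 4.7  -4.94  0.01] turn units [-0.01  0.01  1.72] j [ 0.7   0.12 -0.49  1.53  0.05  1.51 -1.03]
```

View pics/d.png

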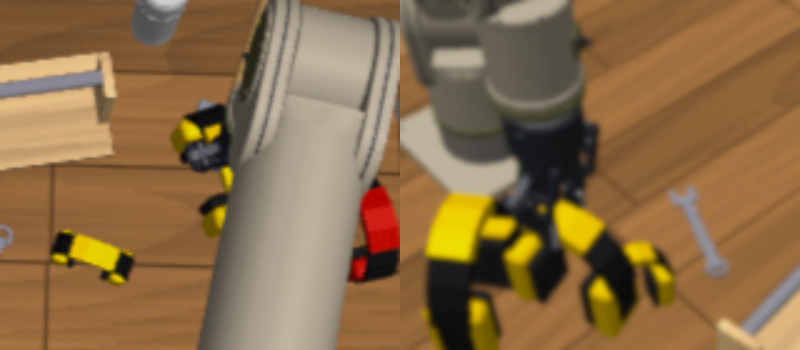

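The set is lifted and hangs upright in the grip, with about 3.3 N added. Next I'll carry it above the open rail.

Call:
carry_out --commands '[[[0.2,-0.2,0,0,0,0],[0.35,-0.35,0,0,0,0],[0.35,-0.37,0,0,0,0],[0.35,-0.37,0,0,0,0],[0.35,-0.37,0,0,0,0],[0.35,-0.37,0,0,0,0],[0.35,-0.37,0,0,0,0],[0.35,-0.37,0,0,0,0],[0.35,-0.37,0,0,0,0],[0.35,-0.37,0,0,0,0],[0.35,-0.37,0,0,0,0],[0.35,-0.37,0,0,0,0],[0.35,-0.37,0,0,0,0],[0.3,-0.3,0,0,0,0],[0,0,0,0,0,0.4],[0,0,0,0,0,0.7],[0,0,0,0,0,0.6],[0,0,0,0,0,0],[0,0,0,0,0,0]]]'

```text
clock: 6.57
position: [0.6133, 0.0706, 0.3308]
ee_rot: [0.997, 0.075, -0.0, -0.0]
ft_force: [-0.3, 0.3, -3.1]
grip_width: 0.454
grasp_force: 60.2
```

Run:
```python
from h import *
go([.613,.0706,.163],1.717-np.pi)
a=cv2.resize(camera("top")[110:260,230:400],None,fx=3.75,fy=3.75)[:,:,::-1]
b=cv2.resize(camera("scene")[100:280,240:444],None,fx=3.125,fy=3.125)[:,:,::-1]
cv2.imwrite("pics/e.png",cv2.resize(np.hstack([a,b]),(800,352)))
for n in P:print(n,[np.round(proj(n,np.array(q))) for q in([.613,.0706,.165],[.613,.0706,.332])])
```

```text
t 6.57 pos [0.6133 0.0706 0.3308] F [-0.32  0.29 -3.14] grip [ 0.454 60.232]
shift units [-0.   0.   4.2] turn units [-0.    0.01  0.04] j [ 0.27  0.35 -0.62  1.29  0.2   1.57 -1.74]
scene [array([340., 207.]), array([344., 169.])]
top [array([304., 165.]), array([303., 150.])]
```

View pics/e.png

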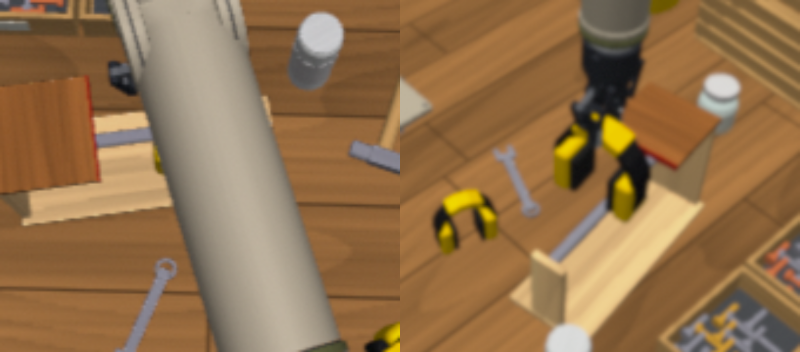

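Each cup is on its own side of the rail, with the rail visible between them in the right crop. Lowering now.

Call:
carry_out --commands '[[[0,0,0.2,0,0,0],[0,0,0.3,0,0,0],[0,0,0.3,0,0,0],[0,0,0.3,0,0,0],[0,0,0.3,0,0,0],[0,0,0.3,0,0,0],[0,0,0.3,0,0,0],[0,0,0.3,0,0,0],[0,0,0.3,0,0,0],[0,0,0.3,0,0,0],[0,0,0.3,0,0,0],[0,0,0.3,0,0,0],[0,0,0.2,0,0,0],[0,0,0.1,0,0,0],[0,0,0.05,0,0,0],[0,0,0,0,0,0],[0,0,0,0,0,0]]]'

```text
clock: 8.08
position: [0.6138, 0.0699, 0.1779]
ee_rot: [0.997, 0.074, 0.0, 0.0]
ft_force: [0.4, 0.7, -4.1]
grip_width: 0.457
grasp_force: 60.3
```

Call:
carry_out --commands '[[[0,0,0.05,0,0,0],[0,0,0.05,0,0,0],[0,0,0.05,0,0,0],[0,0,0.05,0,0,0],[0,0,0.05,0,0,0],[0,0,0,0,0,0],[0,0,0,0,0,0]]]'

```text
clock: 8.67
position: [0.6134, 0.0698, 0.1672]
ee_rot: [0.997, 0.074, -0.0, 0.0]
ft_force: [-0.8, 0.2, -3.3]
grip_width: 0.454
grasp_force: 60.3
```

Call:
carry_out --commands '[[[0,0,0.04,0,0,0],[0,0,0.04,0,0,0],[0,0,0.04,0,0,0],[0,0,0,0,0,0],[0,0,0,0,0,0]]]'

```text
clock: 9.08
position: [0.6137, 0.0699, 0.1639]
ee_rot: [0.997, 0.074, 0.001, 0.0]
ft_force: [-4.4, -0.7, 7.8]
grip_width: 0.454
grasp_force: 62.1
```

Contact: the force rose by about 11 N. I'll ease off slightly, release and retract.

Call:
carry_out --commands '[[[0,0,-0.02,0,0,0],[0,0,0,0,0,0]]]'

```text
clock: 9.25
position: [0.6137, 0.0699, 0.164]
ee_rot: [0.997, 0.074, 0.0, 0.0]
ft_force: [-2.1, -0.2, 4.0]
grip_width: 0.452
grasp_force: 61.2
```

Call:
carry_out --commands '[[[0,0,0,0,0,0],[0,0,0,0,0,0],[0,0,0,0,0,0],[0,0,0,0,0,0],[0,0,0,0,0,0],[0,0,0,0,0,0],[0,0,0,0,0,0],[0,0,0,0,0,0],[0,0,0,0,0,0],[0,0,0,0,0,0]]]' --hand -1

```text
clock: 10.08
position: [0.6134, 0.0698, 0.1633]
ee_rot: [0.997, 0.074, -0.0, 0.0]
ft_force: [0.6, -0.9, -0.0]
grip_width: 0.998
grasp_force: 0.0
```

Call:
carry_out --commands '[[[0,0,-0.2,0,0,0],[0,0,-0.3,0,0,0],[0,0,-0.5,0,0,0],[0,0,-0.5,0,0,0],[0,0,-0.5,0,0,0],[0,0,-0.5,0,0,0],[0,0,-0.5,0,0,0],[0,0,0,0,0,0]]]'

```text
clock: 10.75
position: [0.6149, 0.0705, 0.2892]
ee_rot: [0.997, 0.074, 0.004, -0.0]
ft_force: [0.9, 1.0, 1.3]
grip_width: 1.001
grasp_force: 0.0
```

Run:
```python
from h import *
go([.613,.0706,.163],1.717-np.pi)
a=cv2.resize(camera("top")[110:260,230:400],None,fx=3.75,fy=3.75)[:,:,::-1]
im=camera("scene")[150:270,270:406];b=cv2.resize(im,None,fx=4.6875,fy=4.6875,interpolation=2)[:,:,::-1]
cv2.imwrite("pics/f.png",cv2.resize(np.hstack([a,b]),(800,352)))
```

```text
t 10.75 pos [0.6149 0.0705 0.2892] F [0.88 0.97 1.29] grip [1.001 0.   ]
shift units [-0.07 -0.01  3.15] turn units [ 0.   -0.07  0.02] j [ 0.28  0.35 -0.62  1.37  0.2   1.48 -1.75]
```

View pics/f.png

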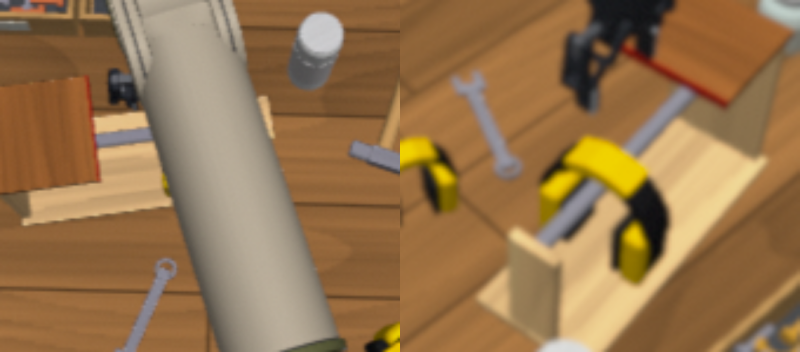

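It hangs on the open rail: the crown is at (610,165) in the right crop, with one cup each side. For the push I'll shut the hand, back off along the rail, turn the hand 90°, then tilt it so the fingers can reach under the shelf.

Call:
carry_out --commands '[[[0,0.3,-0.4,0,0,0],[0,0.5,-0.4,0,0,-0.7],[0,0.3,0,0,0,-0.8],[0,0.2,0,0,0,-1],[0,0.2,0,0,0,-1],[0,0,0,0,0,-1],[0,0,0,0,0,-1],[0,0,0,0,0,-1],[0,0,0,0,0,-1],[0,0,0,0,0,-1],[0,0,0,0,0,-1],[0,0,0,0,0,-1],[0,0,0,0,0,-1],[0,0,0,0,0,-1],[0,0,0,0,0,-1],[0,0,0,0,0,-1],[0,0,0,0,0,-0.5],[0,0,0,0,0,0],[0,0,0,0,0,0]]]' --hand 1

```text
clock: 12.43
position: [0.6261, 0.0114, 0.3148]
ee_rot: [0.654, 0.757, -0.0, -0.0]
ft_force: [-0.3, 0.1, 0.4]
grip_width: -0.001
grasp_force: 0.0
```

Call:
carry_out --commands '[[[0,0,0,0,0.5,0],[0,0,0,0,0.8,0],[0,0,0,0,0.8,0],[0,0,0,0,0.8,0],[0,0,0,0,0.8,0],[0,0,0,0,0.8,0],[0,0,0,0,0.8,0],[0,0,0,0,0.8,0],[0,0,0,0,0.8,0],[0,0,0,0,0.8,0],[0,0,0,0,0.8,0],[0,0,0,0,0.8,0],[0,0,0,0,0.7,0],[0,0,0,0,0,0],[0,0,0,0,0,0]]]'

```text
clock: 13.68
position: [0.6264, 0.0108, 0.3141]
ee_rot: [0.567, 0.655, 0.326, -0.379]
ft_force: [-0.1, 0.5, 0.2]
grip_width: 0.001
grasp_force: 0.0
```

```bash
cat >> h.py <<'E'
YD=np.array([-.1457,.9893]);XD=np.array([.9893,.1457]);E0=np.array([.5977,.1745])
def push(s,h,th=60,x=0):
    """TCP at rail coordinate s (past shelf edge), height h over rail top, tilt th deg about tool y, tool x along rail"""
    o=get_obs();R=Ro.from_quat(o["ee_rot"]);p=o["position"]
    G=Ro.from_matrix(np.c_[[*YD,0],[*XD,0],[0,0,-1]])*Ro.from_euler("y",th,degrees=True)
    d=p[:2]-E0;print("t %.2f s %.1f x %.1f h %.1f mm"%(o["clock"],d@YD*1e3,d@XD*1e3,(p[2]-.165)*1e3),"tilt",np.round(np.degrees(np.arccos(-R.as_matrix()[2,2])),1),"F",np.round(o["ft_force"],1))
    t=np.array([*(E0+s*YD+x*XD),.165+h])
    print("shift units",np.round(R.inv().apply(t-p)/.04,2),"turn",np.round((R.inv()*G).as_rotvec()/np.radians(6),2),"j",np.round(o["joint_pos"],2))
E
python3 - <<'E'
from h import *
push(-.165,.010)
E
```

```text
t 13.68 s -166.1 x 4.5 h 149.1 mm tilt 60.0 F [-0.1  0.5  0.2]
shift units [-3.   -0.1   1.77] turn [-0.02  0.   -0.02] j [ 0.9   0.82 -0.99  1.21 -0.37  1.62  0.18]
```

The full 60° tilt was reached. I'll lower behind the headband.

Call:
carry_out --commands '[[[-0.35,0,0.21,0,0,0],[-0.35,0,0.21,0,0,0],[-0.35,0,0.21,0,0,0],[-0.35,0,0.21,0,0,0],[-0.35,0,0.21,0,0,0],[-0.35,0,0.21,0,0,0],[-0.35,0,0.2,0,0,0],[-0.25,-0.05,0.12,0,0,0],[-0.15,-0.05,0.08,0,0,0],[-0.08,0,0.06,0,0,0],[0,0,0,0,0,0],[0,0,0,0,0,0]]]'

```text
clock: 14.68
position: [0.6225, 0.0119, 0.18]
ee_rot: [0.565, 0.656, 0.327, -0.379]
ft_force: [0.5, 0.9, 0.9]
grip_width: -0.002
grasp_force: 0.0
```

Run:
```python
from h import *
push(.0,.013)
im=camera("scene")[130:260,250:424];cv2.imwrite("pics/g.png",cv2.resize(im,(800,598),interpolation=2)[:,:,::-1])
```

```text
t 14.68 s -164.4 x 0.9 h 15.0 mm tilt 60.0 F [0.5 0.9 0.9]
shift units [ 2.01 -0.01  3.59] turn [-0.01 -0.    0.02] j [ 0.9   0.94 -0.94  1.33 -0.3   1.47  0.32]
```

View pics/g.png

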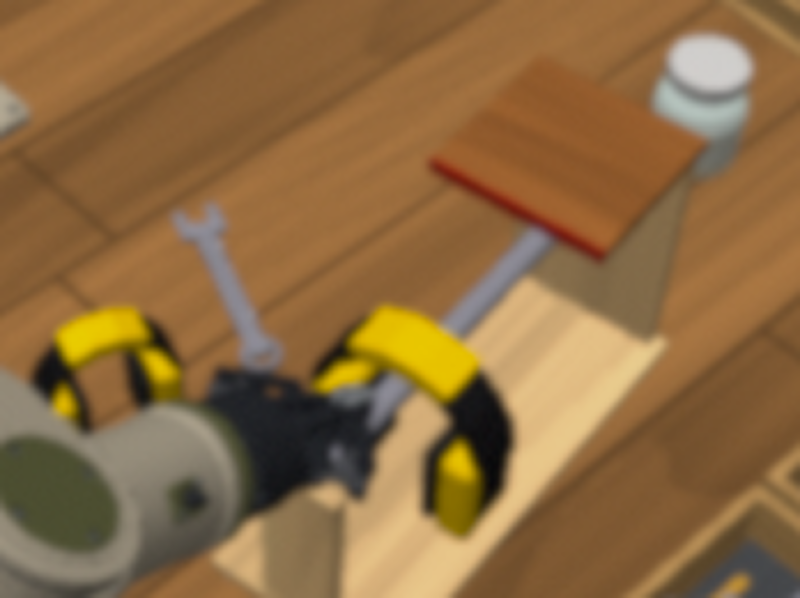

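The fingers are behind the headband, centred on the rail near (375,415). Pushing along.

Call:
carry_out --commands '[[[-0.06,0,0.04,0,0,0],[0.1,0,0.173,0,0,0],[0.1,0,0.173,0,0,0],[0.1,0,0.173,0,0,0],[0.05,0,0.087,0,0,0],[0.05,0,0.087,0,0,0],[0.05,0,0.087,0,0,0],[0.05,0,0.087,0,0,0],[0.08,0,0.139,0,0,0],[0.08,0,0.139,0,0,0],[0.08,0,0.139,0,0,0],[0.08,0,0.139,0,0,0],[0.08,0,0.139,0,0,0],[0,0,0,0,0,0],[0,0,0,0,0,0]]]'

```text
clock: 15.98
position: [0.6111, 0.0843, 0.1765]
ee_rot: [0.565, 0.656, 0.326, -0.379]
ft_force: [-0.8, -0.0, -0.5]
grip_width: 0.0
grasp_force: 0.0
```

Run:
```python
from h import *
push(.012,.013)
im=camera("scene")[130:260,250:424];cv2.imwrite("pics/i.png",cv2.resize(im,(800,598),interpolation=2)[:,:,::-1])
```

```text
t 15.98 s -91.2 x 0.1 h 11.5 mm tilt 60.0 F [-0.8 -0.  -0.5]
shift units [1.32 0.01 2.22] turn [-0.03 -0.    0.01] j [ 0.87  0.9  -0.97  1.44 -0.33  1.35  0.3 ]
```

View pics/i.png

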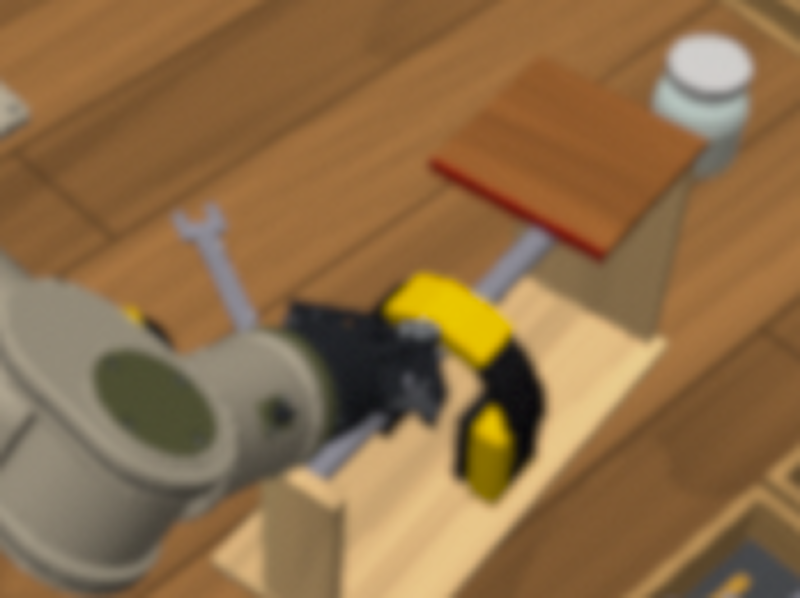

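The set has slid along and is still straight and hanging, with the crown at (450,315). I'll push on under the shelf, to about 30 mm past its edge.

Call:
carry_out --commands '[[[0.04,0,0.07,0,0,0],[0.08,0,0.139,0,0,0],[0.08,0,0.139,0,0,0],[0.08,0,0.139,0,0,0],[0.08,0,0.139,0,0,0],[0.08,0,0.139,0,0,0],[0.08,0,0.139,0,0,0],[0.08,0,0.139,0,0,0],[0.08,0,0.139,0,0,0],[0.08,0,0.139,0,0,0],[0.08,0,0.139,0,0,0],[0.08,0,0.139,0,0,0],[0.08,0,0.139,0,0,0],[0,0,0,0,0,0]]]'

```text
clock: 17.2
position: [0.599, 0.1646, 0.1767]
ee_rot: [0.565, 0.656, 0.326, -0.379]
ft_force: [0.4, -0.2, 0.4]
grip_width: 0.002
grasp_force: 0.0
```

Call:
carry_out --commands '[[[0.06,0,0.1,0,0,0],[0.06,0,0.1,0,0,0],[0.06,0,0.1,0,0,0],[0.06,0,0.1,0,0,0],[0.05,0,0.09,0,0,0],[0,0,0,0,0,0],[0,0,0,0,0,0]]]'

```text
clock: 17.78
position: [0.5961, 0.1859, 0.1768]
ee_rot: [0.565, 0.656, 0.326, -0.379]
ft_force: [-0.4, 0.3, -0.7]
grip_width: -0.0
grasp_force: 0.0
```

Run:
```python
from h import *
push(.016,.012)
im=camera("scene")
for nm,I in(("now",im),("before",cv2.imread("pics/scene0.png")[:,:,::-1])):
    for c in blobs(ymask(I),15):
        m=cv2.moments(c);q=np.array([m["m10"],m["m01"]])/m["m00"]
        if 290<q[0]<420 and 130<q[1]<300:print(nm,np.round(q,1),m["m00"],cv2.boundingRect(c))
# expected image of cup parts if crown at s (outer cup centre, x=+-60,y=-30(front face),z -129+40)
for s in(0,.02,.03,.04):
    f=lambda x,y,z:np.round(proj("scene",np.array([*(E0+(s+y)*YD+x*XD),.165+z])))
    print(s,"outer +x cup front/back bottom,top",[f(.072,y,z).tolist() for y in(-.03,.03) for z in(-.129,-.049)])
```

```text
t 17.78 s 11.5 x 0.0 h 11.8 mm tilt 60.0 F [-0.4  0.3 -0.7]
shift units [ 0.06 -0.    0.1 ] turn [-0.02 -0.    0.01] j [ 0.8   0.85 -1.02  1.56 -0.37  1.19  0.25]
now [373.6 208.4] 133.5 (369, 198, 10, 21)
now [365.4 182.4] 110.0 (353, 174, 24, 17)
0 outer +x cup front/back bottom,top [[369.0, 229.0], [372.0, 214.0], [379.0, 218.0], [382.0, 203.0]]
0.02 outer +x cup front/back bottom,top [[373.0, 226.0], [375.0, 210.0], [382.0, 215.0], [386.0, 199.0]]
0.03 outer +x cup front/back bottom,top [[374.0, 224.0], [377.0, 209.0], [384.0, 213.0], [387.0, 197.0]]
0.04 outer +x cup front/back bottom,top [[376.0, 222.0], [379.0, 207.0], [386.0, 211.0], [389.0, 196.0]]
```

Run:
```python
from h import *
def meas(I,lab):
    for c in blobs(ymask(I),15):
        m=cv2.moments(c);q=np.array([m["m10"],m["m01"]])/m["m00"]
        if 300<q[0]<420 and 130<q[1]<300:
            r=cv2.boundingRect(c);lo=np.array([q[0],r[1]+r[3]-1])
            o=[]
            for uv in(q,lo):
                for x in(.05,.06):
                    C,d=ray("scene",uv);n=np.array([*XD,0]);t=(x-(C[:2]-E0)@XD)/(d@n);p=C+t*d;o+=[round((p[:2]-E0)@YD*1e3),round(p[2]*1e3-165)]
            print(lab,np.round(q,1),r,"(s,z) at x=50,60; bottom:",o)
for f in"gi":
    I=np.zeros((400,640,3),np.uint8);I[130:260,250:424]=cv2.resize(cv2.imread(f"pics/{f}.png"),(174,130),interpolation=cv2.INTER_AREA)[:,:,::-1];meas(I,f)
meas(camera("scene"),"now")
```

```text
g [349.1 235.9] (345, 226, 10, 21) (s,z) at x=50,60; bottom: [-117, -91, -134, -63, -109, -157, -127, -127]
g [337.5 206.8] (318, 197, 36, 21) (s,z) at x=50,60; bottom: [-196, 128, -211, 150, -192, 80, -207, 103]
i [355.9 228.3] (351, 218, 10, 21) (s,z) at x=50,60; bottom: [-80, -89, -99, -62, -71, -153, -89, -124]
i [348.2 198.4] (333, 189, 29, 21) (s,z) at x=50,60; bottom: [-147, 117, -163, 140, -141, 66, -157, 89]
now [373.7 208.4] (369, 198, 10, 21) (s,z) at x=50,60; bottom: [20, -85, -1, -57, 34, -150, 13, -121]
now [365.5 182.5] (353, 175, 24, 16) (s,z) at x=50,60; bottom: [-63, 111, -81, 133, -56, 73, -75, 96]
```

Two estimates agree: the cup moved 137 mm from about -105, and the TCP plus 22 mm also gives it. Both put the crown 30–33 mm past the edge, where 18 mm is needed. I'll back the fingers off and check that it stays.

Call:
carry_out --commands '[[[-0.1,0,-0.173,0,0,0],[-0.2,0,-0.346,0,0,0],[-0.2,0,-0.346,0,0,0],[-0.2,0,-0.346,0,0,0],[-0.2,0,-0.346,0,0,0],[-0.1,0,-0.173,0,0,0],[0,0,0,0,0,0],[0,0,0,0,0,0],[0,0,0,0,0,0],[0,0,0,0,0,0],[0,0,0,0,0,0],[0,0,0,0,0,0]]]'

```text
clock: 18.88
position: [0.6079, 0.1068, 0.1767]
ee_rot: [0.565, 0.656, 0.326, -0.379]
ft_force: [-0.1, 0.2, 0.1]
grip_width: -0.003
grasp_force: 0.0
```

Run:
```python
from h import *
push(0,.012)
for k in range(2):
    for c in blobs(ymask(camera("scene")),15):
        m=cv2.moments(c);q=np.array([m["m10"],m["m01"]])/m["m00"]
        if 300<q[0]<420 and 130<q[1]<300:print(np.round(q,1),cv2.boundingRect(c))
print(hand_in())
```

```text
t 18.88 s -68.4 x 0.3 h 11.7 mm tilt 60.0 F [-0.1  0.2  0.1]
shift units [ 0.86 -0.    1.48] turn [-0.02 -0.    0.01] j [ 0.86  0.88 -0.98  1.47 -0.34  1.31  0.29]
[373.6 208.4] (369, 198, 10, 21)
[358.2 184. ] (344, 175, 33, 19)
[373.6 208.4] (369, 198, 10, 21)
[358.1 184. ] (344, 174, 33, 20)
the job is handed in; nothing more can be done
None
```

I hung the middle-sized yellow ear defenders on the open rail, let go, and pushed them under the shelf; they hang at rest with the crown about 30 mm past the edge (18 mm needed), and the job is handed in at about 19 s, with no verdict returned.

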